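# Fetch the sanding block from the slug-fitting caddy

### The job

The sanding block is walled in on its caddy by the glue bottle, the white thumb slug and the cutter bit: first stand all three upright on the ribbed rubber mat without shifting the block, then lay the block flat and square in the middle of its cork-faced rest while they wait there. Then stand each of the three back upright on the very spot of the caddy where it stood before, and leave the pencil and the marker where they lie.

Things in the scene. Friction and masses are not known exactly. Their poses are not given: they have to be found in the camera images.
- caddy: Fixed plywood board, 150 (x) by 172 (y) by 6 mm. Origin: centre of its underside, on the worktop; z up. In its middle a grey felt bed for the block (long side along x) with end lips 8 mm high, 65 to 72 mm from the centre along x. Flush black rubber discs at (0, 56), (31, -56), (-31, -56) mm carry the bottle, slug and bit, which on which varies; each must return to its own
- side_mat: Fixed flat black ribbed rubber mat, 120 mm (its x) by 225 mm (its y), 3 mm thick, empty at the start: the place to set the three things aside. Origin: centre of its underside, on the worktop; z up. (Above the work, a fixed wall shelf begins at x = 0.60 m, its underside 0.47 m over the worktop: keep the wrist in front of it)
- block_rest: Fixed wooden board with a cork face, 130 mm (its x) by 96 mm (its y), 6 mm thick, its top 6 mm above its origin, empty at the start: the rest for the sanding block, whose long side shall lie along the board's x, either way round. Origin: centre of its underside, on the worktop; z up
- sanding_block: Loose grey sanding sponge block, stiff, 66 mm (its x) by 98 mm (its y) by 25 mm high, about 60 g. Origin: centre of its underside; z up. It starts in the felt bed of the caddy, its long side along the caddy's x; take it across the 66 mm width
- glue_bottle: Loose white squeeze bottle with a blue pointed cap, standing, 112 mm high, about 90 g; stiff body of 32 mm diameter up to 76 mm, then the cap, 19 mm wide. Origin: centre of its underside; z up
- thumb_slug: Loose plain white tube, standing, 35 mm diameter, 72 mm high, about 30 g. Origin: centre of its underside; z up
- cutter_bit: Loose grey steel cutter bit standing on its head: head 31 mm diameter up to 22 mm, above it a plain shank of 13 mm diameter up to 92 mm, about 140 g. Origin: centre of its underside; z up
- pencil: Bystander: loose flat red pencil lying on the worktop between the boards, 13 mm (its x) by 167 mm (its y) by 8 mm high. Origin: on its underside near its middle. Not to be disturbed
- marker: Bystander: loose felt marker with a black cap lying on the worktop between the boards, 15 mm (its x) by 132 mm (its y) by 16 mm high. Origin: on its underside at its middle. Not to be disturbed
Mind the look-alikes: they are no part of the job. Leave any purple or red look-alike of the cutter_bit alone.

How it is judged:
By the outcome, as a careful person would: the job done as asked, in the order asked, and still so for the second after the job is handed in, with the robot touching nothing.
It also fails if it takes over 147 s, if anything falls off the work surface, if the arm or the gripper's body presses on something with over 40 N, if the wrist force passes 120 N, or if a joint passes its speed limit or range.

### The arm

A 7-joint arm with a two-finger parallel gripper is mounted at the origin on a cart in front of the work surface, level with it; the furniture and walls round the work are solid. World frame = base frame: x ahead of the robot, y to its left, z up, the work surface at z = 0. Lengths are in m, angles in rad, forces in N, time in s.
With the tool pointing down it reaches from about 0.4 to 0.875 m from the base axis. Payload 6.5 kg.
Tool frame: the origin (TCP) lies midway between the tips of the shut fingers; the grasp point (between the pads) lies 19 mm behind it; z points along the fingers, y is the line along which they close (so a half turn about z gives the same grasp; the last joint's range is limited). The gripper opens to 88 mm and grips with 3 to 60 N. Pads are 18 mm wide; open, the fingers measure 123 mm over their backs; the gripper's body (75 mm by 187 mm) begins 45 mm behind the grasp point.
Start: joints at [-1.173, 0.536, -0.004, 1.538, 0.003, 1.067, -0.071], TCP at [0.291, 0.581, 0.239] pointing down, gripper open.
Joint ranges: [-2.7, 2.7], [-0.37, 2.16], [-1.27, 1.26], [0.24, 2.4], [-1.31, 4.45], [0.19, 1.91], [-2.76, 2.76]. Speed limits (rad/s): [2.39, 2.39, 3.14, 3.14, 3.14, 3.14, 3.14].

### API

Orientations are given as a unit quaternion [w, x, y, z].
In Python, from cell import manip, move_gripper, kin, readout, optics, ticket gives the robot as it stands. The module is installed in compiled form; this text tells all that it offers. Calls block until the motion is done:
- manip.goto(position, orientation): joint-space move of the TCP to a pose.
- manip.move_l(position, rate=0.15, rotation=None): straight line of the TCP; rotation=None keeps the orientation; rate is the mean speed in m/s.
- manip.goto_joints(angles): joint-space move.
- move_gripper(opening, f_grip=None): finger opening in m; f_grip is the grip in N (None keeps the last); returns when the fingers have stopped.
- manip.pause(seconds).
- kin.solve_ik(position, orientation): joint angles nearest the present ones, or None.
- readout.get_obs(): the state.
- optics.get_image(name): name is "scene" or "top"; returns a dict with "img" (400x640x3 uint8, red, green, blue), "z_map" (400x640 float32, m along the optical axis (not along the pixel's ray), 0 where there is no reading), "fx", "fy", "cx", "cy" (pixels), "rvec" (rotation vector, rad) and "tvec" (3), from world to camera coordinates, as OpenCV has them. Camera axes: x right, y down, z forward; pixel columns grow to the right and rows downward; lengths in m; the calibration is good to about 2 mm. A picture is of the moment at which its call begins.
A pose or a line that the arm cannot do raises manip.MotionError and nothing moves.
- ticket.job_done(): hands the job in; it is judged then, once.
The state is a dict: "time_s": time; "joint_pos": joint angles; "qvel": joint speeds; "joint_efforts": joint torques, N m; "eef_pos": TCP position; "tcp_rot": TCP orientation; "force": force on the tool from outside, world axes, zero at the start; "torque": the same for the moment, N m; "opening": finger opening in m; "grip_force": force on a finger pad.
Only numpy, scipy, OpenCV 4.12 (cv2) and the standard library are available. Lean on these libraries where they do the work, as an engineer would, in place of code of your own. Each camera call takes 0.05 s, during which the arm holds its last target. There are 200 camera calls.

## Working session

There is one attempt and no reset: what is moved stays moved. The work goes in short steps, each a Python script; the robot and the scene stay as the last script left them, time stands still between calls to the robot, and variables do not carry over. Pictures are saved under pics/ and viewed, at most 14 in all, crops included, and the job is handed in when it is done.

```bash
mkdir -p pics; cat > h.py <<'E'
import numpy as np, cv2
from cell import manip, move_gripper, kin, readout, optics, ticket
def cam(n):
    d=optics.get_image(n); d['R']=cv2.Rodrigues(np.array(d['rvec'],float))[0]; d['t']=np.array(d['tvec'],float).ravel(); return d
def cloud(d):
    z=d['z_map'].astype(float); v,u=np.mgrid[:z.shape[0],:z.shape[1]]
    P=np.stack([(u-d['cx'])/d['fx']*z,(v-d['cy'])/d['fy']*z,z],-1)
    W=(P-d['t'])@d['R']; W[z<=0]=np.nan; return W
def ray(d,uv,h):
    uv=np.atleast_2d(uv).astype(float)
    r=np.c_[(uv[:,0]-d['cx'])/d['fx'],(uv[:,1]-d['cy'])/d['fy'],np.ones(len(uv))]@d['R']
    c=-d['R'].T@d['t']; return c+r*((h-c[2])/r[:,2])[:,None]
def save(d,n): cv2.imwrite('pics/'+n+'.png',d['img'][:,:,::-1])
E
python3 - <<'E'
from h import *
import pickle
for n in('scene','top'):
    d=cam(n); save(d,n); pickle.dump(d,open(n+'.pkl','wb')); print(n,-d['R'].T@d['t'],d['fx'],d['R'][2])
print(readout.get_obs())
E
```

```text
scene [-0.21539761 -0.6502863   0.66668483] 372.912312577263 [ 0.62068623  0.55539158 -0.55343364]
top [ 0.23173608 -0.0409699   1.35753854] 412.10243800101046 [ 0.19197254 -0.00179104 -0.98139866]
{'time_s': 0.1, 'joint_pos': array([-1.17317133,  0.53710139, -0.00444201,  1.53875032,  0.00257928,
        1.06731411, -0.07117247]), 'qvel': array([ 0.00110206, -0.00104773,  0.00011673, -0.00230152, -0.00023485,
       -0.00185334,  0.00175011]), 'joint_efforts': array([ 2.86127266e-03, -5.72072875e+01,  9.94095393e-01, -2.52229732e+01,
       -5.60880569e-02,  1.34803564e-02,  3.54022723e-05]), 'eef_pos': array([0.29054941, 0.58083031, 0.2379289 ]), 'tcp_rot': array([-1.33037317e-04,  2.29794354e-01,  9.73238892e-01, -7.72367432e-04]), 'force': array([-0.30001568, -0.32002858,  1.13624295]), 'torque': array([ 0.00868256, -0.03107239, -0.00285272]), 'grip_force': 0.0, 'opening': 0.08782858991781077}
```

View pics/top.png

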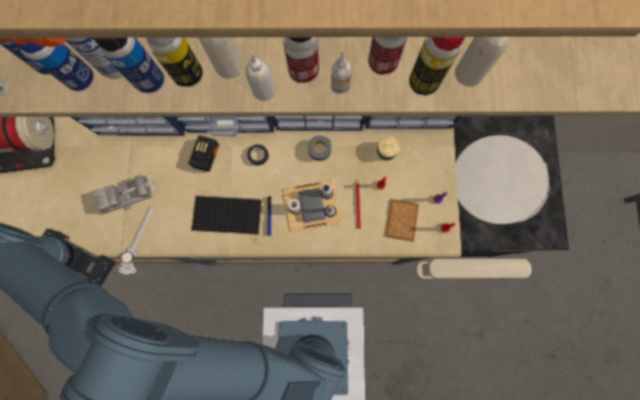

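View pics/scene.png

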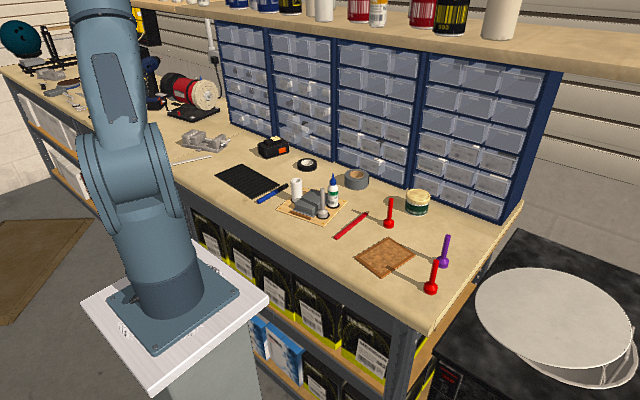

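The top view shows the caddy at about (312,205), mat (226,214), cork rest (402,220), pencil (358,205), marker (268,216), and red/purple decoys at (380,184), (438,199), (446,228). I'll enlarge both views around the caddy.

```bash
python3 - <<'E'
from h import *
import pickle
d=pickle.load(open('top.pkl','rb')); s=pickle.load(open('scene.pkl','rb'))
c=d['img'][170:260,180:460]; a=cv2.resize(c,None,fx=2.85,fy=2.85,interpolation=2)
c=s['img'][160:300,200:470]; b=cv2.resize(c,None,fx=2.9,fy=2.3,interpolation=2)
a=cv2.resize(a,(800,257)); b=cv2.resize(b,(800,340))
cv2.imwrite('pics/crop1.png',np.vstack([a,b])[:,:,::-1])
W=cloud(d); img=d['img'].astype(int)
np.set_printoptions(precision=4,suppress=True,linewidth=200)
# worktop height check
for uv in [(180,240),(290,240),(340,240),(430,245)]: print(uv,W[uv[1],uv[0]])
hsv=cv2.cvtColor(d['img'],cv2.COLOR_RGB2HSV)
roi=np.zeros(hsv.shape[:2],np.uint8); roi[175:256,185:455]=1
def big(m,k=1):
    cs,_=cv2.findContours((m&roi.astype(bool)).astype(np.uint8),cv2.RETR_EXTERNAL,cv2.CHAIN_APPROX_NONE); return sorted(cs,key=cv2.contourArea)[-k:]
def rect(c,h):
    p=ray(d,c[:,0],h)[:,:2].astype(np.float32); r=cv2.minAreaRect(p); return r
print('black<60 contours')
for c in big(img.max(2)<60,3): print(cv2.boundingRect(c),rect(c,.003))
print('blue')
for c in big((hsv[...,0]>105)&(hsv[...,0]<130)&(hsv[...,1]>110),2): print(cv2.boundingRect(c),rect(c,.01))
for uv in [(402,220),(312,205),(226,214),(290,205),(333,220),(303,188),(120,195)]: print(uv,hsv[uv[1],uv[0]],W[uv[1],uv[0]])
E
```

```text
(180, 240) [ 0.363   0.4387 -0.0019]
(290, 240) [ 0.3624  0.076  -0.0014]
(340, 240) [ 0.3618 -0.0887  0.0018]
(430, 245) [ 0.3448 -0.3836  0.0036]
black<60 contours
(320, 193, 2, 3) ((0.5162407159805298, -0.02439967915415764), (0.007261755410581827, 0.002397436648607254), 44.369327545166016)
(268, 198, 3, 12) ((0.48407432436943054, 0.14770515263080597), (0.037409763783216476, 0.006673215422779322), 1.4577131271362305)
(193, 197, 67, 36) ((0.44664105772972107, 0.2887117266654968), (0.21553528308868408, 0.10941419750452042), 86.68798065185547)
blue
(325, 187, 3, 3) ((0.536122739315033, -0.04371274262666702), (0.004796195775270462, 0.0072554354555904865), 45.60098648071289)
(268, 211, 2, 23) ((0.42084184288978577, 0.14683298766613007), (0.07314664870500565, 0.00330687896348536), 1.4311480522155762)
(402, 220) [ 14 146 164] [ 0.4276 -0.2948  0.0036]
(312, 205) [ 23  10 102] [0.473  0.0029 0.0343]
(226, 214) [20 21 37] [0.4489 0.2901 0.0017]
(290, 205) [ 17  37 174] [0.4656 0.0711 0.0757]
(333, 220) [ 17 122 203] [ 0.4273 -0.0659  0.0084]
(303, 188) [ 17 122 177] [0.5367 0.0345 0.004 ]
(120, 195) [ 12  30 109] [0.51   0.6389 0.021 ]
```

View pics/crop1.png

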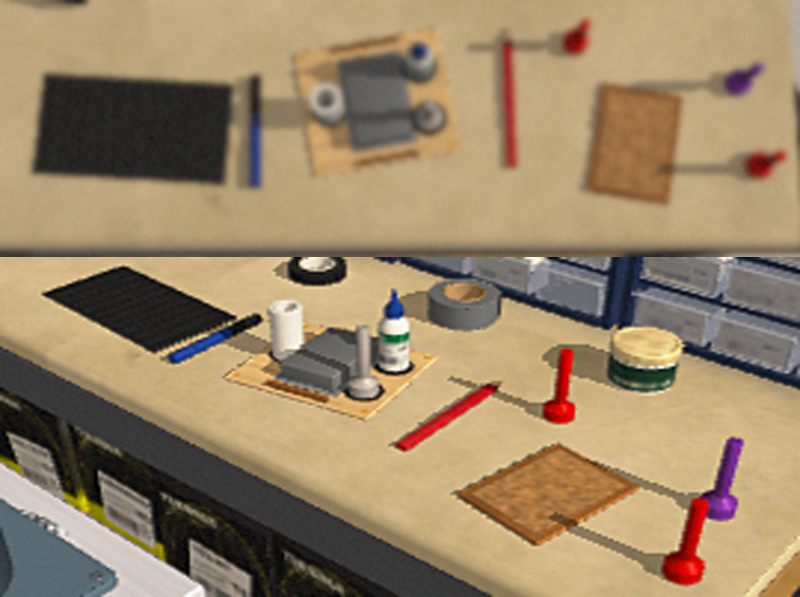

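The crop shows the slug on the left (+y) disc (0,56), the bottle at top right (31,-56) and the bit at lower right (-31,-56). The caddy's x is close to world x, and the decoys stand to the right of the rest. Next I'll measure everything in both views.

```bash
cat > meas.py <<'E'
from h import *
import sys
np.set_printoptions(precision=4,suppress=True,linewidth=200)
def cont(d,m,box):
    r=np.zeros(m.shape,bool); x0,y0,x1,y1=box; r[y0:y1,x0:x1]=1
    mm=cv2.resize((m&r).astype(np.float32),None,fx=4,fy=4,interpolation=cv2.INTER_LINEAR)>0.5
    cs,_=cv2.findContours(mm.astype(np.uint8),cv2.RETR_EXTERNAL,cv2.CHAIN_APPROX_NONE)
    return (max(cs,key=cv2.contourArea)[:,0]+.5)/4-.5
def rect(d,c,h):
    (x,y),(w,l),a=cv2.minAreaRect(ray(d,c,h)[:,:2].astype(np.float32))
    a=np.deg2rad(a)
    if w<l: w,l,a=l,w,a+np.pi/2
    a=(a+np.pi/2)%np.pi-np.pi/2
    return np.array([x,y,w,l,np.rad2deg(a)])
def hsv(d): return cv2.cvtColor(d['img'],cv2.COLOR_RGB2HSV).astype(int)
E
python3 - <<'E'
from meas import *
import pickle
T=pickle.load(open('top.pkl','rb')); S=pickle.load(open('scene.pkl','rb'))
for n,d,bc,bm,bk,bt in(('top',T,(380,190,425,248),(185,190,264,240),(280,178,345,235),(292,184,334,224)),('scene',S,(345,230,425,296),(210,160,284,206),(0,0,0,0),(0,0,0,0))):
    h=hsv(d); W=cloud(d)
    cork=(h[...,1]>112)&(h[...,0]<20)&(h[...,2]<195)
    print(n,'cork',rect(d,cont(d,cork,bc),.006))
    print(n,'mat',rect(d,cont(d,h[...,2]<80,bm),.003))
    if n=='top':
        print('samples wood',h[240,290],'ply',h[185,300],h[218,325],'block',h[200,310])
        print('caddy',rect(d,cont(d,(h[...,1]>88)&(h[...,2]>150),bk),.006))
        print('block',rect(d,cont(d,(h[...,1]<40)&(h[...,2]<125)&(h[...,2]>45),bt),.0315))
    # heights
# objects: cloud points from both
for n,d in(('top',T),('scene',S)):
    W=cloud(d); h=hsv(d)
    def cl(m,lo,hi,box):
        k=m&(W[...,2]>lo)&(W[...,2]<hi)&(W[...,0]>box[0])&(W[...,0]<box[1])&(W[...,1]>box[2])&(W[...,1]<box[3])
        p=W[k]; return len(p),np.median(p,0),p.min(0),p.max(0)
    A=np.ones(h.shape[:2],bool)
    print(n,'slug',*cl(A,.045,.1,(.40,.56,.04,.11)))
    print(n,'bottle',*cl(A,.05,.14,(.48,.58,-.11,-.02)))
    print(n,'bit',*cl(A,.05,.14,(.38,.475,-.11,-.02)))
    print(n,'blocktop',*cl(A,.022,.04,(.42,.53,-.03,.035)))
    red=((h[...,0]<6)|(h[...,0]>174))&(h[...,1]>150); pur=(h[...,0]>125)&(h[...,0]<150)&(h[...,1]>100)
    print(n,'red far',*cl(red,.03,.12,(.3,.6,-.6,-.3))); print(n,'red mid',*cl(red,.03,.12,(.3,.7,-.3,-.15)));print(n,'pur',*cl(pur,.03,.12,(.3,.7,-.6,-.15)))
# scene axis of standing items: use column medians of mask at known heights
h=hsv(S)
a=cv2.resize(T['img'][175:255,265:350],None,fx=7,fy=7,interpolation=0); cv2.imwrite('pics/c2.png',a[:,:,::-1])
E
```

```text
top cork [ 0.4288 -0.2935  0.1314  0.0983 -9.7276]
top mat [ 0.4471  0.2879  0.2224  0.1155 86.4972]
samples wood [ 19  89 189] ply [ 17  93 165] [ 16  66 146] block [30  8 99]
caddy [  0.4714   0.0083   0.192    0.1766 -79.3065]
block [  0.4746   0.0019   0.1413   0.1061 -74.6291]
scene cork [ 0.4269 -0.2938  0.1357  0.1012 -9.4406]
scene mat [ 0.4459  0.2907  0.2267  0.1217 86.6715]
top slug 90 [0.4678 0.0585 0.0755] [0.4512 0.0423 0.046 ] [0.4851 0.0747 0.0845]
top bottle 86 [ 0.5134 -0.0458  0.0767] [ 0.5032 -0.059   0.0512] [ 0.5311 -0.0299  0.123 ]
top bit 24 [ 0.4554 -0.0554  0.0966] [ 0.4515 -0.0619  0.0526] [ 0.4645 -0.0519  0.1044]
top blocktop 553 [0.4739 0.003  0.031 ] [ 0.4243 -0.0297  0.0225] [0.5277 0.0331 0.0382]
top red far 22 [ 0.4003 -0.4315  0.065 ] [ 0.3967 -0.4361  0.0319] [ 0.4055 -0.4294  0.0945]
top red mid 21 [ 0.5456 -0.2259  0.0624] [ 0.5431 -0.2338  0.0319] [ 0.5496 -0.2221  0.0943]
top pur 13 [ 0.4972 -0.4131  0.0545] [ 0.4942 -0.4173  0.0379] [ 0.5001 -0.4095  0.0966]
scene slug 150 [0.4592 0.0534 0.0695] [0.4475 0.0422 0.0451] [0.4834 0.0764 0.082 ]
scene bottle 154 [ 0.5107 -0.0485  0.0735] [ 0.499  -0.0592  0.0502] [ 0.5286 -0.0329  0.1176]
scene bit 80 [ 0.4528 -0.0571  0.077 ] [ 0.448  -0.0616  0.0503] [ 0.4626 -0.0483  0.1003]
scene blocktop 355 [0.4614 0.0045 0.0311] [ 0.4209 -0.0299  0.0222] [0.526  0.0347 0.0344]
scene red far 127 [ 0.3974 -0.4367  0.0679] [ 0.394  -0.4412  0.0302] [ 0.4083 -0.4292  0.0944]
scene red mid 83 [ 0.5437 -0.2294  0.0657] [ 0.5393 -0.2331  0.0303] [ 0.5518 -0.2211  0.0948]
scene pur 105 [ 0.4948 -0.4181  0.0662] [ 0.4909 -0.4221  0.0317] [ 0.5038 -0.4118  0.0949]
```

View pics/c2.png

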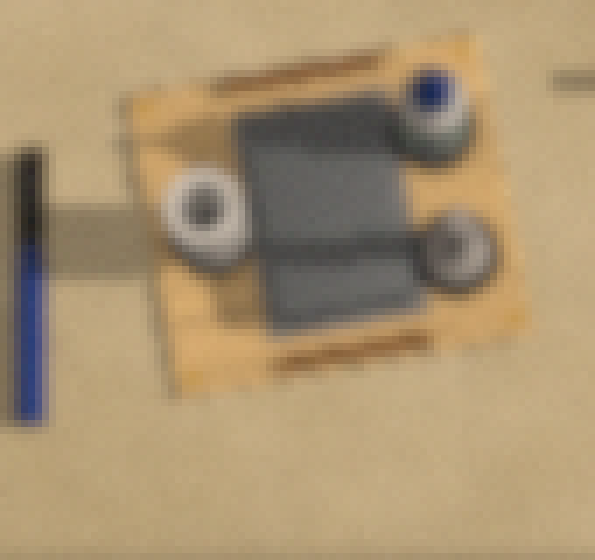

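```bash
python3 - <<'E'
from meas import *
import pickle
T=pickle.load(open('top.pkl','rb')); S=pickle.load(open('scene.pkl','rb'))
px=lambda p:(np.array(p)+.5)/7-.5+np.array([265,175])
O=[ray(T,px(p),z)[0,:2] for p,z in(((203,208),.078),((431,89),.108),((452,245),.098))]
C=[ray(T,px(p),.006)[0,:2] for p in((133,98),(475,35),(530,325),(175,392))]
print('top objs',O)
mo=np.array([[0,56],[31,-56],[-31,-56]])/1e3; mc=np.array([[75,86],[75,-86],[-75,-86],[-75,86]])/1e3
def fit(m,w):
    m=np.array(m);w=np.array(w);a=m-m.mean(0);b=w-w.mean(0);H=a.T@b
    th=np.arctan2(H[0,1]-H[1,0],H[0,0]+H[1,1]);R=np.array([[np.cos(th),-np.sin(th)],[np.sin(th),np.cos(th)]]);t=w.mean(0)-R@m.mean(0)
    return t,np.rad2deg(th),m@R.T+t,(w-(m@R.T+t))*1e3
for m,w in((mo,O),(mc,C),(np.vstack([mo,mc]),O+C)): r=fit(m,w); print(r[0],r[1],'\n',r[2][:3].tolist(),'\n',r[3].tolist())
# scene: body silhouettes -> axis via horizontal mid pixel at known height, cross view with top
W=cloud(S)
for n,x,z0,z1,r in(('slug',(.467,.0565),.05,.07,.0175),('bottle',(.516,-.046),.05,.075,.016),('bit',(.455,-.056),.05,.09,.0065)):
    k=(np.hypot(W[...,0]-x[0],W[...,1]-x[1])<r+.008)&(W[...,2]>z0)&(W[...,2]<z1); p=W[k][:,:2]
    A=np.c_[2*p,np.ones(len(p))]
    # centre with known radius: robust fit on near surface
    from scipy.optimize import least_squares
    s=least_squares(lambda c:np.hypot(*(p-c).T)-r,x,loss='soft_l1',f_scale=.002); print('scene',n,s.x,len(p))
for psi in(99.6,9.6,189.6,170.4,-9.6):
  for P in((.516,-.046,.2),(.455,-.056,.05),(.44,.36,.06),(.428,-.294,.2)):
    q=[0,np.cos(np.radians(psi/2)),np.sin(np.radians(psi/2)),0]; print(psi,P,kin.solve_ik(P,q))
E
```

```text
top objs [array([0.4674, 0.0596]), array([ 0.5155, -0.0432]), array([ 0.4469, -0.0524])]
[0.4742 0.0065] 7.378868945678816 
 [[0.4670251878578093, 0.062062677499457625], [0.5121526078664168, -0.04502847976091904], [0.4506660549399008, -0.052991130652094674]] 
 [[0.4026523133507376, -2.4156824287933434], [3.33015126997549, 1.8274236980568084], [-3.732803583326172, 0.588258730736535]]
[0.4792 0.0056] 10.201338158452929 
 [[0.5377457465347, 0.10349487557712664], [0.568208275480031, -0.0657860575791354], [0.4205795547042211, -0.09235221654308692]] 
 [[-3.34046841788338, -3.873550176670848], [-2.9116484216868965, 1.1507219271472553], [3.672589700909501, 2.363762110484599], [2.5795271386607754, 0.35906613903900764]]
[0.4767 0.0059] 9.562144907054638 
 [[0.4674391310932817, 0.06115769650445355], [0.5166135511299867, -0.04413654082149749], [0.4554749788010752, -0.05443581135792118]] 
 [[-0.011290922121709457, -1.5107014337892717], [-1.1307919935944488, 0.935484758635259], [-8.541727444500546, 2.03293943656304], [-2.0082853728468075, -3.5783462668868697], [0.3108936934409501, 1.77522559313361
[... 1160 characters left out ...]
9 -0.4554  0.9076  2.6855]
170.4 (0.516, -0.046, 0.2) [-0.2493  0.3717  0.3121  1.9366 -0.1483  0.8552  1.5437]
170.4 (0.455, -0.056, 0.05) [-0.0507  0.548   0.0915  2.1492 -0.1099  0.4486  1.5298]
170.4 (0.44, 0.36, 0.06) [-0.7394  0.6512 -0.0338  1.8638  0.0349  0.6272  0.6087]
170.4 (0.428, -0.294, 0.2) [-0.144   0.4875  0.8645  1.9544 -0.4677  0.9115  2.3622]
-9.6 (0.516, -0.046, 0.2) [-0.6552  0.4834  0.86    1.9572 -0.4629  0.909  -1.2965]
-9.6 (0.455, -0.056, 0.05) [-0.3181  0.5887  0.4249  2.1641 -0.5127  0.4855 -1.2346]
-9.6 (0.44, 0.36, 0.06) [-1.1738  0.7295  0.5597  1.8902 -0.5883  0.6915 -2.0005]
-9.6 (0.428, -0.294, 0.2) [-0.1567  0.4952  0.8842  1.9549 -0.4818  0.916  -0.766 ]
```

```bash
cat >> h.py <<'E'
def Q(psi): a=np.radians(psi/2); return [0,np.cos(a),np.sin(a),0]
C=Q(100.3)                       # closes along caddy x
PICK=dict(bottle=(.5170,-.0430,.058),bit=(.4562,-.0545,.043),slug=(.4673,.0603,.030))
OPEN=dict(bottle=.050,bit=.036,slug=.056); F=dict(bottle=15,bit=25,slug=10)
yaw=np.radians(-3.4); mat=lambda y:(.4465-y*np.sin(yaw),.2893+y*np.cos(yaw))
PARK=dict(bottle=mat(.072),bit=mat(.0),slug=mat(-.072))
HI=.195
def stat(tag):
    o=readout.get_obs(); print(tag,'t%.1f'%o['time_s'],'p',np.round(o['eef_pos'],4),'open %.4f grip %.1f'%(o['opening'],o['grip_force']),'F',np.round(o['force'],1))
def carry(n,a,b,za,zb,first=False,q=C):
    """pick n at xy a with TCP height za, set down at b with TCP height zb"""
    if first: manip.goto([a[0],a[1],HI],q)
    else: manip.move_l([a[0],a[1],HI],rate=.25)
    move_gripper(OPEN[n])
    manip.move_l([a[0],a[1],za+.01],rate=.15); manip.move_l([a[0],a[1],za],rate=.05)
    move_gripper(0,f_grip=F[n]); stat(n+' gripped')
    manip.move_l([a[0],a[1],za+.02],rate=.05); manip.move_l([a[0],a[1],HI],rate=.15); stat(n+' lifted')
    manip.move_l([b[0],b[1],HI],rate=.22)
    manip.move_l([b[0],b[1],zb+.015],rate=.15); manip.move_l([b[0],b[1],zb+.0005],rate=.04); stat(n+' down')
    move_gripper(OPEN[n]); manip.move_l([b[0],b[1],zb+.03],rate=.08); manip.move_l([b[0],b[1],HI],rate=.2); stat(n+' left')
E
python3 - <<'E'
from h import *
n='bottle'; carry(n,PICK[n],PARK[n],PICK[n][2],PICK[n][2]-.003,first=True)
d=cam('scene'); cv2.imwrite('pics/s1.png',cv2.resize(d['img'][140:280,180:400],None,fx=3.5,fy=3.5)[:,:,::-1])
E
```

```text
bottle gripped t4.9 p [ 0.5172 -0.043   0.0581] open 0.0319 grip 14.7 F [-0.7 -0.2  0.5]
bottle lifted t6.4 p [ 0.5163 -0.0429  0.1942] open 0.0322 grip 14.7 F [-0.2  0.1 -0.5]
bottle down t9.9 p [0.4506 0.361  0.0553] open 0.0314 grip 14.7 F [0.3 0.2 0.2]
bottle left t11.6 p [0.45   0.3608 0.1939] open 0.0499 grip 0.0 F [-0.6 -0.3 -0.5]
```

View pics/s1.png

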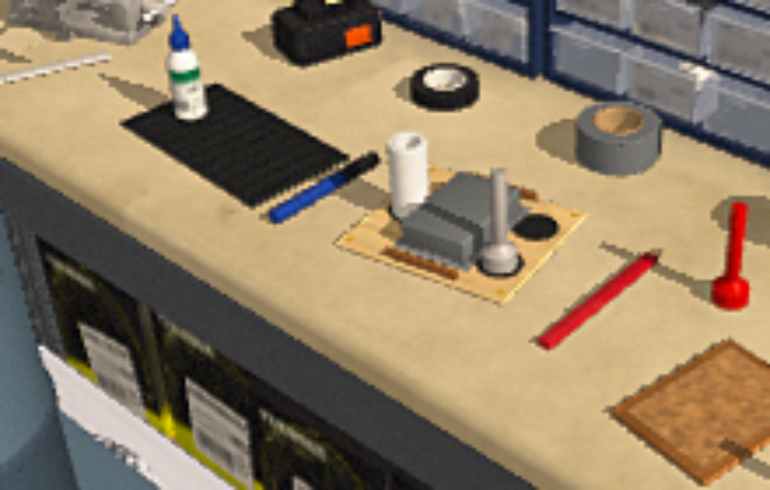

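The bottle stands on the mat at crop (188,70), and its empty disc shows at (535,227). The rest hasn't moved. Next come the bit and the slug.

```bash
python3 - <<'E'
from h import *
for n in('bit','slug'): carry(n,PICK[n],PARK[n],PICK[n][2],PICK[n][2]-.003)
from meas import *
import pickle
S=cam('scene');T=cam('top'); pickle.dump(S,open('s2.pkl','wb'));pickle.dump(T,open('t2.pkl','wb'))
a=cv2.resize(S['img'][150:260,200:370],(800,518)); cv2.imwrite('pics/s2.png',a[:,:,::-1])
a=cv2.resize(T['img'][175:240,280:345],None,fx=8,fy=8); cv2.imwrite('pics/t2.png',a[:,:,::-1])
E
```

```text
bit gripped t15.8 p [ 0.4566 -0.0545  0.0432] open 0.0123 grip 25.0 F [ 0.1 -0.3  1. ]
bit lifted t17.4 p [ 0.4555 -0.0544  0.1943] open 0.0118 grip 25.0 F [-0.7 -0.3 -1.7]
bit down t20.7 p [0.4464 0.2893 0.0402] open 0.0123 grip 25.0 F [-0.2 -0.1 -1.5]
bit left t22.5 p [0.4457 0.289  0.194 ] open 0.0360 grip 0.0 F [ 0.8 -0.2 -1.1]
slug gripped t26.1 p [0.4675 0.0603 0.0301] open 0.0345 grip 10.0 F [ 1.  -0.8  0.6]
slug lifted t27.7 p [0.4667 0.0602 0.1943] open 0.0346 grip 10.0 F [-0.3 -0.3 -1.9]
slug down t30.3 p [0.4421 0.2173 0.0272] open 0.0349 grip 10.0 F [ 0.6 -0.8 -0.1]
slug left t32.1 p [0.4415 0.2172 0.194 ] open 0.0563 grip 0.0 F [-0.5  1.3  0.3]
```

View pics/s2.png

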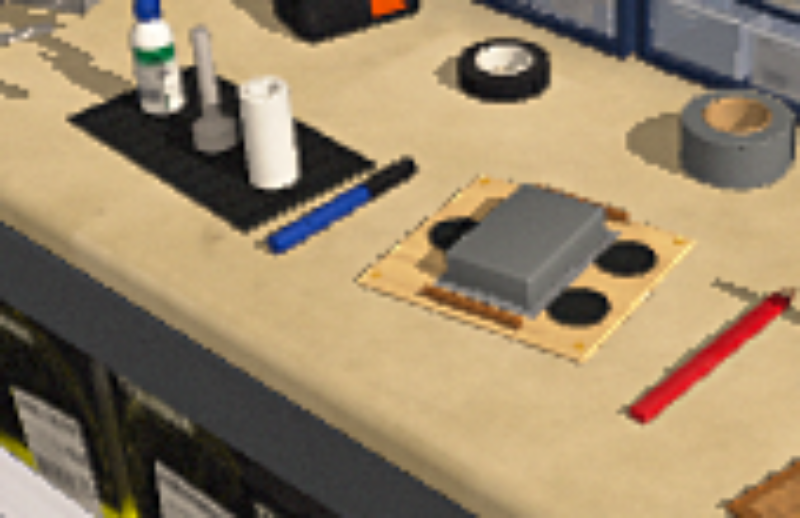

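View pics/t2.png

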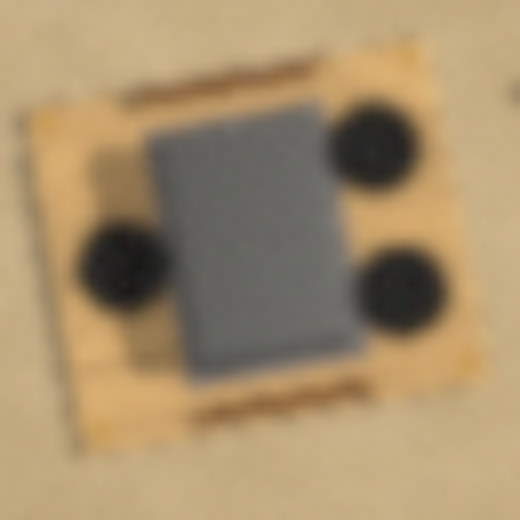

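All three stand on the mat, the block is untouched, and its discs are visible. Now I'll measure the discs, the block and the rest.

```bash
python3 - <<'E'
from meas import *
import pickle
T=pickle.load(open('t2.pkl','rb')); S=pickle.load(open('s2.pkl','rb'))
def cents(d,box,vmax):
    h=hsv(d);m=np.zeros(h.shape[:2],bool);x0,y0,x1,y1=box;m[y0:y1,x0:x1]=h[y0:y1,x0:x1,2]<vmax
    n,l,st,ce=cv2.connectedComponentsWithStats(m.astype(np.uint8))
    for i in range(1,n):
        if st[i,4]>25: print('  disc',st[i],ray(d,ce[i],.006)[0,:2])
print('top');cents(T,(286,184,338,222),70)
print('scene');cents(S,(288,188,342,224),60)
for n,d in(('top',T),('scene',S)):
    h=hsv(d);W=cloud(d);low=(h[...,1]<50)&(h[...,2]>55)
    k=low&(W[...,2]>.026)&(W[...,2]<.037)&(abs(W[...,0]-.475)<.075)&(abs(W[...,1])<.06)
    k=cv2.morphologyEx(k.astype(np.uint8),cv2.MORPH_CLOSE,np.ones((3,3)))
    ys,xs=np.nonzero(k); print(n,'block z',np.median(W[k>0][:,2]),'rect',rect(d,cont(d,k>0,(270,170,360,240)),.031),len(xs))
    c=cont(d,low&(abs(W[...,0]-.475)<.075)&(abs(W[...,1])<.06)&(W[...,2]<.04),(270,170,360,240))
    print(n,'silhouette',rect(d,c,.031))
    cork=(h[...,1]>112)&(h[...,0]<20)&(h[...,2]<195)
    print(n,'cork',rect(d,cont(d,cork,(380,190,425,248) if n=='top' else (345,230,425,296)),.006))
E
```

```text
top
  disc [321 189  10   9  72] [ 0.5187 -0.0421]
  disc [291 203  11  11  89] [0.469  0.0578]
  disc [325 207  10   9  73] [ 0.4577 -0.0542]
scene
  disc [292 196  10   7  40] [0.4675 0.0685]
  disc [327 202  12   6  61] [ 0.5199 -0.0428]
  disc [316 211  13   8  75] [ 0.4583 -0.0537]
top block z nan rect [ 0.4765  0.0042  0.1004  0.0679 10.691 ] 585
top silhouette [ 0.4738  0.0043  0.1056  0.0832 11.0787]
top cork [ 0.4288 -0.2933  0.1319  0.0983 -9.9826]
scene block z 0.031126138889468302 rect [ 0.4724  0.0033  0.1057  0.0701 11.4994] 400
scene silhouette [ 0.462  -0.0095  0.1303  0.0908  9.9451]
scene cork [ 0.4269 -0.2941  0.1357  0.1007 -9.7539]
```

```bash
python3 - <<'E'
from h import *
a=(.4765,.0045); b=(.4288,-.2935); z=.0095
manip.goto([a[0],a[1],HI],Q(10.8)); move_gripper(.086)
manip.move_l([a[0],a[1],.03],rate=.15); manip.move_l([a[0],a[1],z],rate=.04); stat('at block')
move_gripper(0,f_grip=18); stat('gripped')
manip.move_l([a[0],a[1],z+.02],rate=.05); manip.move_l([a[0],a[1],.15],rate=.15); stat('lifted')
manip.move_l([b[0],b[1],.15],rate=.2,rotation=Q(-9.8))
manip.move_l([b[0],b[1],z+.015],rate=.12); manip.move_l([b[0],b[1],z+.0005],rate=.03); stat('down')
move_gripper(.086); manip.move_l([b[0],b[1],z+.03],rate=.08); manip.move_l([b[0],b[1],HI],rate=.2); stat('off')
# step back over the caddy, bit/pencil clear, to see the rest
manip.goto([.45,.0,HI],C); stat('back')
from meas import *
import pickle
S=cam('scene');T=cam('top'); pickle.dump(S,open('s3.pkl','wb'));pickle.dump(T,open('t3.pkl','wb'))
for n,d in(('top',T),('scene',S)):
    h=hsv(d);W=cloud(d);low=(h[...,1]<60)&(h[...,2]>55)&(W[...,2]>.022)&(W[...,2]<.042)&(abs(W[...,0]-.43)<.08)&(abs(W[...,1]+.294)<.06)
    k=cv2.morphologyEx(low.astype(np.uint8),cv2.MORPH_CLOSE,np.ones((3,3)))
    print(n,'block',np.nanmedian(W[k>0][:,2]),rect(d,cont(d,k>0,(340,180,450,300)),.031))
a=cv2.resize(T['img'][185:255,370:460],None,fx=6,fy=6); b=cv2.resize(S['img'][220:300,330:440],(540,393)); cv2.imwrite('pics/s3.png',np.vstack([a[:200*2],b[:180]])[:,:,::-1] if 0 else cv2.resize(np.vstack([a,b]),(420,600))[:,:,::-1])
E
```

```text
at block t35.6 p [0.4764 0.0044 0.0094] open 0.0862 grip 0.0 F [ 0.   0.1 -0.3]
gripped t36.1 p [0.4766 0.0046 0.0096] open 0.0658 grip 18.0 F [0.4 0.7 0.5]
lifted t37.6 p [0.4759 0.0046 0.1493] open 0.0661 grip 18.0 F [ 0.3  0.4 -1.8]
down t41.0 p [ 0.4287 -0.2935  0.0098] open 0.0663 grip 18.0 F [0.7 0.7 0.2]
off t43.0 p [ 0.4283 -0.2929  0.194 ] open 0.0857 grip 0.0 F [-1.2 -0.8  0.2]
back t44.1 p [ 0.4499 -0.0011  0.1947] open 0.0862 grip 0.0 F [ 0.5 -0.2  0. ]
top block 0.030955434150691012 [ 0.4276 -0.2924  0.0973  0.0681 -8.3844]
scene block 0.03100137785410586 [ 0.4232 -0.2954  0.1066  0.0715 -9.669 ]
```

View pics/s3.png

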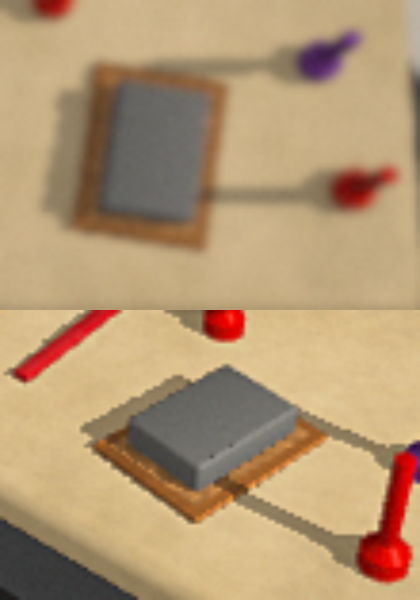

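The block lies flat, centred and square on the rest (offset about 1 mm, 1°). Now the three go back: bit, bottle, then slug.

```bash
python3 - <<'E'
from h import *
from meas import *
manip.move_l([*PARK['bit'],HI],rate=.25)
RET=dict(bit=(.4575,-.0543),bottle=(.5185,-.0428))
d=cam('top'); h=hsv(d); W=ray(d,np.stack(np.meshgrid(np.arange(640),np.arange(400)),-1).reshape(-1,2),.006)[:,:2].reshape(400,640,2)
for c in((.519,-.0424),(.458,-.054),(.468,.06)):
    m=(h[...,2]<70)&(np.hypot(*(W-c).transpose(2,0,1))<.03); print('disc',m.sum(),W[m].mean(0),W[m].min(0),W[m].max(0))
for n in('bit','bottle'): carry(n,PARK[n],RET[n],PICK[n][2]-.003,PICK[n][2])
E
```

```text
disc 70 [ 0.5188 -0.0425] [ 0.5053 -0.0563] [ 0.5327 -0.0261]
disc 74 [ 0.4578 -0.054 ] [ 0.4444 -0.0694] [ 0.4713 -0.0394]
disc 71 [0.4685 0.0598] [0.4546 0.0437] [0.4817 0.0738]
bit gripped t48.6 p [0.4466 0.2894 0.0401] open 0.0121 grip 25.0 F [0.5 0.5 1. ]
bit lifted t50.2 p [0.4459 0.2889 0.1941] open 0.0120 grip 25.0 F [-0.3 -0.5 -0.8]
bit down t53.5 p [ 0.4574 -0.0543  0.0433] open 0.0125 grip 25.0 F [-0.4 -0.2 -1.2]
bit left t55.3 p [ 0.4568 -0.0541  0.194 ] open 0.0361 grip 0.0 F [ 0.4 -0.5 -0.5]
bottle gripped t59.3 p [0.4509 0.3613 0.0551] open 0.0319 grip 14.8 F [ 0.1 -0.2  1.5]
bottle lifted t60.8 p [0.4502 0.3608 0.1941] open 0.0315 grip 14.8 F [-0.6 -0.4 -1.4]
bottle down t64.3 p [ 0.5183 -0.0429  0.0583] open 0.0315 grip 14.8 F [-0.8  0.1 -0.8]
bottle left t66.0 p [ 0.5178 -0.0425  0.1941] open 0.0496 grip 0.0 F [-0.1 -0.2  0.4]
```

```bash
python3 - <<'E'
from h import *
from meas import *
from scipy.optimize import least_squares
carry('slug',PARK['slug'],(.4683,.0601),.027,.030)
manip.move_l([.40,.36,.24],rate=.25); stat('away')
S=cam('scene');T=cam('top'); W=cloud(S)
for n,x,z0,z1,r in(('slug',(.468,.06),.05,.07,.0175),('bottle',(.5185,-.0426),.05,.075,.016),('bit',(.4577,-.054),.05,.09,.0065)):
    k=(np.hypot(W[...,0]-x[0],W[...,1]-x[1])<r+.008)&(W[...,2]>z0)&(W[...,2]<z1); p=W[k][:,:2]
    print(n,least_squares(lambda c:np.hypot(*(p-c).T)-r,x,loss='soft_l1',f_scale=.002).x,len(p))
a=cv2.resize(T['img'][170:255,230:465],(600,217)); b=cv2.resize(S['img'][160:300,200:470],(600,311)); cv2.imwrite('pics/f.png',np.vstack([a,b])[:,:,::-1])
E
```

```text
slug gripped t69.5 p [0.4423 0.2175 0.0271] open 0.0344 grip 10.0 F [ 0.5 -0.3 -0.1]
slug lifted t71.2 p [0.4417 0.2172 0.1942] open 0.0348 grip 10.0 F [-0.5 -0.3 -0.3]
slug down t73.7 p [0.4681 0.06   0.0302] open 0.0349 grip 10.0 F [-0.2 -0.3 -0.4]
slug left t75.6 p [0.4675 0.0601 0.194 ] open 0.0562 grip 0.0 F [-0.7  0.1  1.5]
away t77.0 p [0.4005 0.3583 0.2397] open 0.0560 grip 0.0 F [ 0.7  0.4 -0.4]
slug [0.4647 0.0608] 67
bottle [ 0.5183 -0.042 ] 78
bit [ 0.4549 -0.0543] 47
```

View pics/f.png

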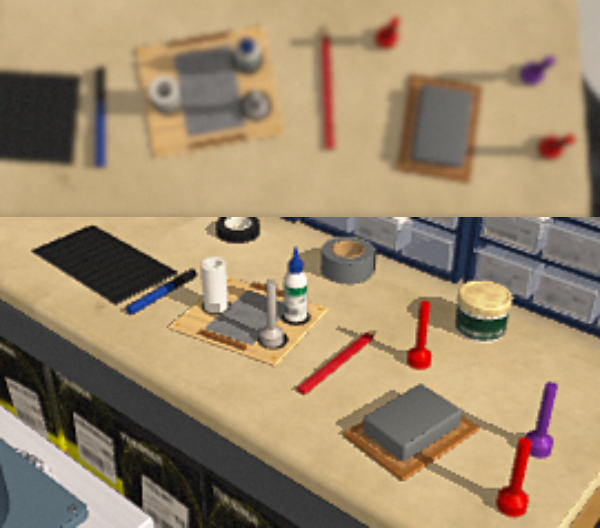

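Everything looks right in the picture. The slug and bit fits moved about 2 mm from before, so I'll compare directly against the initial images.

```bash
python3 - <<'E'
from meas import *
import pickle
for cn in('scene','top'):
    A=pickle.load(open(cn+'.pkl','rb')); B=cam(cn)
    g=lambda d:cv2.cvtColor(d['img'],cv2.COLOR_RGB2GRAY).astype(np.float32)
    for n,p,h in(('slug',(.468,.060),.072),('bottle',(.5187,-.0425),.07),('bit',(.4577,-.054),.075),('pencil',(.45,-.14),.008),('marker',(.45,.147),.01)):
        q=A['R']@np.array([*p,h])+A['t']; u=A['fx']*q[0]/q[2]+A['cx']; v=A['fy']*q[1]/q[2]+A['cy']; u,v=int(round(u)),int(round(v))
        s=9 if cn=='scene' else 6
        a=g(A)[v-s:v+s+1,u-s:u+s+1]; big=g(B)[v-s-4:v+s+5,u-s-4:u+s+5]
        up=lambda i:cv2.resize(i,None,fx=8,fy=8,interpolation=cv2.INTER_CUBIC)
        r=cv2.matchTemplate(up(big),up(a),cv2.TM_CCOEFF_NORMED); _,mx,_,ml=cv2.minMaxLoc(r)
        du=np.array(ml)/8-4
        print(cn,n,'px',du,'score %.3f'%mx,'mm',((ray(A,[u+du[0],v+du[1]],h)-ray(A,[u,v],h))[0,:2]*1e3).round(1))
E
```

```text
scene slug px [-0.125  0.125] score 0.969 mm [-0.8 -0.2]
scene bottle px [0. 0.] score 0.978 mm [0. 0.]
scene bit px [-0.125 -0.125] score 0.772 mm [0.3 0.7]
scene pencil px [0. 0.] score 0.999 mm [0. 0.]
scene marker px [0. 0.] score 0.987 mm [0. 0.]
top slug px [0.5   0.375] score 0.950 mm [-1.2 -1.6]
top bottle px [0.125 0.   ] score 0.997 mm [-0.  -0.4]
top bit px [0.   0.25] score 0.987 mm [-0.8  0. ]
top pencil px [0. 0.] score 0.999 mm [0. 0.]
top marker px [0.    0.125] score 0.998 mm [-0.4 -0. ]
```

The three things are back within about 2 mm of where they stood, and the pencil and marker haven't moved.

```bash
python3 -c "
from h import *
stat('end'); print(ticket.job_done())"
```

```text
end t77.2 p [0.4004 0.359  0.24  ] open 0.0562 grip 0.0 F [-0.5 -0.6 -0.4]
the job is handed in; nothing more can be done
None
```

I handed the job in at 77 s: the block lies flat and centred on its cork rest to about 1 mm, the bottle, slug and bit stand back on their own spots to about 2 mm, and the pencil and marker were not moved.

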